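# Sort out the swapped hardware tins on the radio desk

## Task

The four hardware tins on the radio desk were all put back in the wrong trays: swap them round until each tin stands upright and flat on the floor of the tray of its lid's own colour. Each tray holds only one tin, and the empty white coaster is a free spot where you may park one on the way. Keep the tins upright all the time, and leave the microphone where it stands.

Things in the scene. Friction and masses are not known exactly. Their poses are not given: they have to be found in the camera images.
- tin_red: Hardware tin, an upright round can with aluminium sides and a red lid with a small steel bolt glued on top: diameter 50, height 50 (55 or less with the glued sample), about 0.1 to 0.2 kg. Loose. The lid does not come off. Origin: centre of its underside; z up along its axis; its yaw means nothing.
- tin_blue: Hardware tin, an upright round can with aluminium sides and a blue lid with a steel washer glued on top: diameter 50, height 50 (55 or less with the glued sample), about 0.1 to 0.2 kg. Loose. The lid does not come off. Origin: centre of its underside; z up along its axis; its yaw means nothing.
- tin_yellow: Hardware tin, an upright round can with aluminium sides and a yellow lid with a brass nut glued on top: diameter 50, height 50 (55 or less with the glued sample), about 0.1 to 0.2 kg. Loose. The lid does not come off. Origin: centre of its underside; z up along its axis; its yaw means nothing.
- tin_green: Hardware tin, an upright round can with aluminium sides and a green lid with a copper lug glued on top: diameter 50, height 50 (55 or less with the glued sample), about 0.1 to 0.2 kg. Loose. The lid does not come off. Origin: centre of its underside; z up along its axis; its yaw means nothing.
- tray_red: Square shallow red plastic tray, fixed to the desk: 78 x 78 outside, 70 x 70 inside, floor 4 thick, rim top 9 above the desk. Holds one tin. Origin: centre of its underside, at desk height; z up, x and y along its sides (turned by up to 0.5 rad).
- tray_blue: Square shallow blue plastic tray, fixed to the desk: 78 x 78 outside, 70 x 70 inside, floor 4 thick, rim top 9 above the desk. Holds one tin. Origin: centre of its underside, at desk height; z up, x and y along its sides (turned by up to 0.5 rad).
- tray_yellow: Square shallow yellow plastic tray, fixed to the desk: 78 x 78 outside, 70 x 70 inside, floor 4 thick, rim top 9 above the desk. Holds one tin. Origin: centre of its underside, at desk height; z up, x and y along its sides (turned by up to 0.5 rad).
- tray_green: Square shallow green plastic tray, fixed to the desk: 78 x 78 outside, 70 x 70 inside, floor 4 thick, rim top 9 above the desk. Holds one tin. Origin: centre of its underside, at desk height; z up, x and y along its sides (turned by up to 0.5 rad).
- coaster: Round white ceramic coaster, fixed flat on the desk, 96 in diameter, 7 thick, flat top with no rim; starts empty: the free spot. Origin: centre of its underside, at desk height; z up.
- mic: Black desk microphone on a round steel stand, loose, 0.8 kg: base 104 in diameter, about 190 tall in all, head leaning up to 85 out along its x axis. It stands beyond the tins. Origin: centre of the base's underside; z up. (Also about, not listed: a red-handled screwdriver lying on the desk at the robot's right and a silver antenna tuner 110 tall at its left, both outside the tins' area.)
There are look-alikes about, which are no part of the job. Of the things that look like the tray_blue, the largest one is meant.

How it is judged:
By the outcome, as a careful person would: the job done as asked, in the order asked, and still so for the second after the job is handed in, with the robot touching nothing.
It also fails if it takes over 134 s, if anything falls off the work surface, if the arm or the gripper's body presses on something with over 40 N, if the wrist force passes 120 N, or if a joint passes its speed limit or range.

## Robot

A 6-joint arm with a two-finger parallel gripper is mounted at the origin on the work surface. World frame = base frame: x ahead of the robot, y to its left, z up, the work surface at z = 0. Lengths are in mm, angles in rad, forces in N, time in s.
With the tool pointing down it reaches from about 350 to 875 mm from the base axis. Payload 4.2 kg.
Tool frame: the origin (TCP) lies midway between the tips of the shut fingers; the grasp point (between the pads) lies 19 mm behind it; z points along the fingers, y is the line along which they close (so a half turn about z gives the same grasp; the last joint's range is limited). The gripper opens to 85 mm and grips with 20 to 120 N. Pads are 22 mm wide; open, the fingers measure 114 mm over their backs; the gripper's body (76 mm by 85 mm) begins 54 mm behind the grasp point. The pads swing forward as they close: fully open they stand 13 mm farther back than shut.
Start: joints at [1.371, 0.385, 0.008, 0, -1.194, -0.259], TCP at [276.762, 560.359, 231.312] pointing down, gripper open.
Joint ranges: [-3.14, 3.14], [-1.21, 2.06], [-1.07, 1.41], [-3.16, 2.05], [-2.99, -0.16], [-3.1, 3.1]. Speed limits (rad/s): [2.79, 2.79, 3.14, 3.14, 3.14, 3.14].

## Interface

Orientations are given as a unit quaternion [x, y, z, w].
In Python, from bench import sensors, get_image, camera_params, job_done gives the robot as it stands.
- The arm moves only by the tool servo_tool, never from a script. Its argument "motion" is a list of rows, each an object with "travel": the shift along the tool's x, y, z as a fraction of full scale, a list of three; "rot": the turn, a rotation vector about the tool's x, y, z as a fraction of full scale, a list of three; "hand": the opening, from 0 (shut) to 1 (fully open). In form: [{"travel": [x, y, z], "rot": [wx, wy, wz], "hand": hand}, ...]. A call has 1 to 10 rows; each row shifts and turns the commanded pose from where the row before left it, along the tool's axes as they then stand; what a row does not reach is not made up. Full scale, the value 1, is 25 cm for a shift and 360 degrees for a turn. A row lasts 1/12 s, in which the tool goes at most 41.7 mm and 7.16 degrees, less where a joint would pass 70% of its speed; a pose out of reach is approached as far as the arm can. A call with a number of a shift or a turn outside -1 to 1 is refused whole. A call with a gripper value outside its range is refused whole. The fingers move at their own pace and stop on an object; the grip force is fixed at half the most. Time passes only in rows, so rows that do not move let the fingers close. It gives the time, the measured TCP pose, the force, the opening and the grip force at its end, in the units of the state.
- sensors.read_state(): the state, without advancing time (a new reading comes with each control period).
- get_image(name): name is "scene" or "top"; returns (picture, depth): 480x640x3 uint8, red, green, blue; 480x640 float32, mm along the optical axis (not along the pixel's ray), 0 where there is no reading.
- camera_params(name): a dict with "camera_matrix" (3x3 intrinsics, pixels), "R" (3x3) and "t" (3): a world point X has camera coordinates R X + t. Camera axes: x right, y down, z forward; pixel columns grow to the right and rows downward; lengths in mm; the calibration is good to about 2 mm. A picture is of the moment at which its call begins. camera_params takes no time and is no camera call.
- job_done(): hands the job in; it is judged then, once.
The state is a dict: "clock": time; "joints": joint angles; "joint_vel": joint speeds; "joint_efforts": joint torques, N m; "position": TCP position; "ee_rot": TCP orientation; "contact_force": force on the tool from outside, world axes, zero at the start; "wrist_torque": the same for the moment, N m; "gripper_width": finger opening in mm; "grasp_force": force on a finger pad.
Only numpy, scipy, OpenCV 4.12 (cv2) and the standard library are available. Lean on these libraries where they do the work, as an engineer would, in place of code of your own. Each camera call takes 0.05 s, during which the arm holds its last target. There are 200 camera calls.

## Working session

There is one attempt and no reset: what is moved stays moved. The work goes in short steps, Python scripts to look and compute and a tool call to move; the robot and the scene stay as the last step left them, time stands still between calls to the robot, and variables do not carry over. Pictures are saved under pics/ and viewed, at most 14 in all, crops included, and the job is handed in when it is done.

Besides the shell and the picture viewer there is one more tool, called after "Request:" in YAML: its name, and indented under it one key for each argument. servo_tool: Moves the arm, as the interface text tells. Its arguments: {"type":"object","properties":{"motion":{"type":"array"}},"required":["motion"]}

```bash
mkdir -p pics; ls; cat > h.py <<'E'
import numpy as np, cv2
from bench import sensors, get_image, camera_params, job_done
def snap(name,fn=None):
    im,d=get_image(name)
    if fn: cv2.imwrite('pics/'+fn,cv2.cvtColor(im,cv2.COLOR_RGB2BGR))
    return im,d
def cast(name,u,v,z):
    P=camera_params(name);K=np.array(P['camera_matrix']);R=np.array(P['R']);t=np.array(P['t'])
    r=R.T@np.linalg.solve(K,[u,v,1.]);c=-R.T@t
    return (c+r*(z-c[2])/r[2])
E
python3 - <<'E'
from h import *
for n in ('top','scene'):
    im,d=snap(n,n+'0.png'); np.savez(n+'0.npz',im=im,d=d)
    P=camera_params(n);print(n,np.array(P['camera_matrix'])[0],-np.array(P['R']).T@np.array(P['t']))
print(sensors.read_state())
E
```

```text
pics
top [587.01635874   0.         321.02679028] [ 436.74388304  -61.42717281 1170.2589497 ]
scene [471.94429987   0.         319.10438825] [ 821.75451168 -552.12484934  596.36865766]
{'clock': 0.1, 'joints': array([ 1.37059838e+00,  3.85508650e-01,  6.77426598e-03, -4.29496110e-04,
       -1.19397129e+00, -2.58603927e-01]), 'joint_vel': array([-1.46756543e-03, -7.80321931e-04,  3.01308825e-03,  7.72667512e-04,
       -1.54766314e-03, -8.56994868e-05]), 'joint_efforts': array([-5.18587422e-04, -3.93316948e+01,  1.88929528e+01,  4.19800490e+00,
       -2.63183465e-03,  3.34705042e-06]), 'position': array([276.55243149, 559.92133376, 230.31887821]), 'ee_rot': array([ 9.73784315e-01, -2.27471222e-01, -1.71644783e-04,  9.60095980e-04]), 'contact_force': array([-0.82370007,  0.13578898, -1.51571386]), 'wrist_torque': array([-0.04039502,  0.01083295, -0.01883812]), 'grasp_force': 0.0, 'gripper_width': 85.49145744224279}
```

View pics/top0.png

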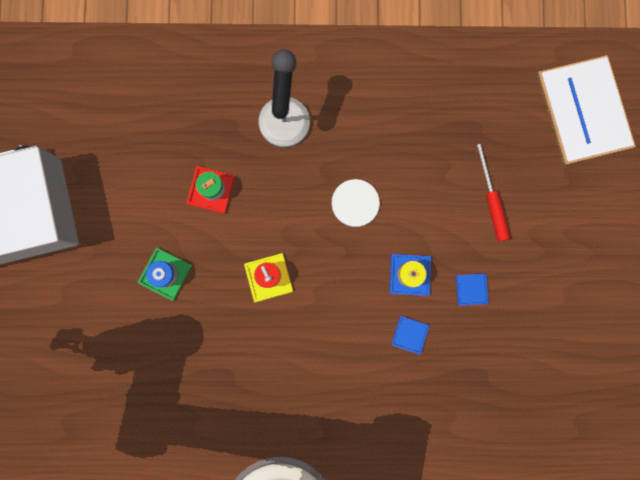

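View pics/scene0.png

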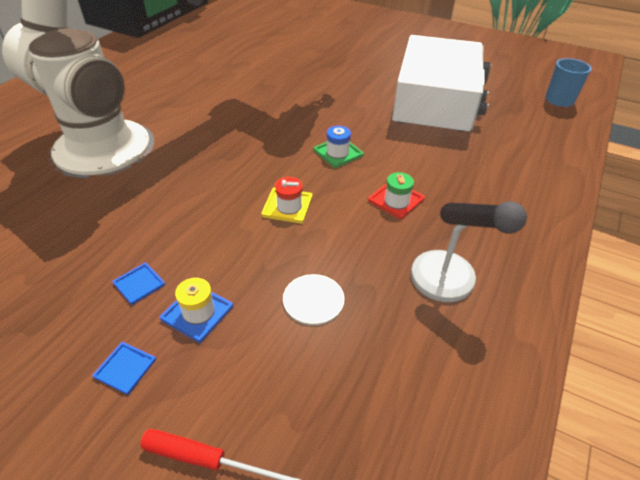

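Top view: green tin in the red tray (210,190), blue tin in the green tray (165,274), red tin in the yellow tray (268,277), and yellow tin in the large blue tray (410,275). Two smaller blue decoys lie at (472,290) and (410,335). The coaster is at (356,203) and the mic base at (284,122). The scene view agrees.

```bash
cat >> h.py <<'E'
HSV={'red':[(0,8),(172,180)],'yellow':[(22,35)],'green':[(45,80)],'blue':[(100,125)]}
def masks(im):
    h=cv2.cvtColor(im,cv2.COLOR_RGB2HSV);o={}
    for c,rs in HSV.items():
        m=np.zeros(h.shape[:2],np.uint8)
        for a,b in rs: m|=cv2.inRange(h,(a,150,70),(b,255,255))
        o[c]=m
    o['white']=cv2.inRange(h,(0,0,190),(180,40,255))
    return o
def blobs(im,zl=54,amin=150):
    for c,m in masks(im).items():
        cs,_=cv2.findContours(cv2.morphologyEx(m,cv2.MORPH_CLOSE,np.ones((3,3))),cv2.RETR_EXTERNAL,cv2.CHAIN_APPROX_NONE)
        for k in cs:
            k=cv2.convexHull(k)
            a=cv2.contourArea(k)
            if a<amin: continue
            r=cv2.minAreaRect(k);(cx,cy),rad=cv2.minEnclosingCircle(k)
            print(c,'area',round(a),'rect',np.round(r[0]),np.round(r[1],1),'fill',round(a/(r[1][0]*r[1][1]),2),
              'z9',np.round(cast('top',*r[0],9)[:2],1),'z%d'%zl,np.round(cast('top',*r[0],zl)[:2],1),'z7',np.round(cast('top',*r[0],7)[:2],1))
E
python3 - <<'E'
from h import *
blobs(np.load('top0.npz')['im'])
d=np.load('top0.npz')['d'];print([d[v,u] for u,v in((205,192),(152,274),(258,278),(404,274),(356,203))])
E
```

```text
red area 464 rect [267. 274.] [23. 24.] fill 0.84 z9 [460.4  25.1] z54 [459.5  21.8] z7 [460.4  25.3]
red area 738 rect [497. 216.] [51.7 15. ] fill 0.95 z9 [ 579.1 -434.4] z54 [ 573.6 -419.9] z7 [ 579.4 -435. ]
red area 1688 rect [210. 189.] [41.8 41.3] fill 0.98 z9 [629.2 140.3] z54 [621.8 132.5] z7 [629.6 140.7]
yellow area 483 rect [412. 274.] [23. 25.] fill 0.84 z9 [ 463.3 -262.4] z54 [ 462.2 -254.6] z7 [ 463.3 -262.7]
yellow area 1670 rect [268. 277.] [40.9 41.5] fill 0.98 z9 [454.9  22.7] z54 [454.2  19.4] z7 [454.9  22.8]
green area 1484 rect [164. 274.] [38.6 39.2] fill 0.98 z9 [461.7 226.4] z54 [460.7 215.2] z7 [461.7 226.9]
green area 428 rect [209. 185.] [23.3 21.9] fill 0.84 z9 [639.2 142.8] z54 [631.4 134.9] z7 [639.6 143.1]
blue area 892 rect [410. 335.] [30.7 29.7] fill 0.98 z9 [ 343.7 -255.9] z54 [ 347.3 -248.4] z7 [ 343.5 -256.3]
blue area 868 rect [472. 289.] [29.7 30.1] fill 0.97 z9 [ 432.7 -379.6] z54 [ 432.9 -367.3] z7 [ 432.7 -380.2]
blue area 528 rect [159. 274.] [25. 26.] fill 0.81 z9 [461.7 237. ] z54 [460.8 225.5] z7 [461.8 237.5]
blue area 1503 rect [410. 274.] [39.4 38.9] fill 0.98 z9 [ 461.4 -257.2] z54 [ 460.4 -249.6] z7 [ 461.4 -257.5]
blue area 154 rect [579. 110.] [66.5  2.4] fill 0.96 z9 [ 797.4 -607.1] z54 [ 783.4 -585.9] z7 [ 798. -608.]
white area 635 rect [272. 472.] [14. 58.] fill 0.78 z9 [84.2 11.3] z54 [97.9  8.5] z7 [83.6 11.4]
white area 1708 rect [355. 202.] [46. 46.] fill 0.81 z9 [ 605.5 -148.9] z54 [ 598.9 -145.5] z7 [ 605.8 -149. ]
white area 4708 rect [ 18. 199.] [99.7 58.6] fill 0.81 z9 [607.3 518.3] z54 [600.6 495.8] z7 [607.6 519.3]
white area 1211 rect [278. 127.] [43.4 33.2] fill 0.84 z9 [758.3   6.1] z54 [745.8   3.5] z7 [758.8   6.2]
white area 6260 rect [587. 109.] [95.2 68.2] fill 0.96 z9 [ 800.7 -624.7] z54 [ 786.6 -602.9] z7 [ 801.3 -625.7]
[np.float32(1130.7566), np.float32(1109.5242), np.float32(1109.8159), np.float32(1119.0865), np.float32(1179.5623)]
```

Request:
servo_tool:
  motion:
    - {"travel": [0,0,0],"rot": [0,0,-0.01826],"hand": 1}
    - {"travel": [0,0,0],"rot": [0,0,-0.01826],"hand": 1}
    - {"travel": [0,0,0],"rot": [0,0,-0.01826],"hand": 1}
    - {"travel": [0,0,0],"rot": [0,0,-0.01826],"hand": 1}
    - {"travel": [0,0,0],"rot": [0,0,0],"hand": 1}

```text
clock: 0.52
position: [276.6, 560.1, 230.7]
ee_rot: [1.0, 0.001, -0.0, 0.001]
contact_force: [0.8, 0.1, -0.2]
gripper_width: 85.3
grasp_force: 0.0
```

Request:
servo_tool:
  motion:
    - {"travel": [0.074,0.134,0.044],"rot": [0,0,0],"hand": 1}
    - {"travel": [0.074,0.134,0.044],"rot": [0,0,0],"hand": 1}
    - {"travel": [0.074,0.134,0.044],"rot": [0,0,0],"hand": 1}
    - {"travel": [0.074,0.134,0.044],"rot": [0,0,0],"hand": 1}
    - {"travel": [0.074,0.134,0.044],"rot": [0,0,0],"hand": 1}
    - {"travel": [0.074,0.134,0.044],"rot": [0,0,0],"hand": 1}
    - {"travel": [0.074,0.134,0.044],"rot": [0,0,0],"hand": 1}
    - {"travel": [0.074,0.134,0.044],"rot": [0,0,0],"hand": 1}
    - {"travel": [0.074,0.134,0.044],"rot": [0,0,0],"hand": 1}
    - {"travel": [0.074,0.134,0.044],"rot": [0,0,0],"hand": 1}

```text
clock: 1.35
position: [462.2, 223.6, 120.9]
ee_rot: [1.0, -0.001, 0.0, -0.0]
contact_force: [0.0, 0.1, -0.6]
gripper_width: 85.5
grasp_force: 0.0
```

Request:
servo_tool:
  motion:
    - {"travel": [0,0,0],"rot": [0,0,0],"hand": 1}
    - {"travel": [0,0,0],"rot": [0,0,0],"hand": 1}
    - {"travel": [0,0,0],"rot": [0,0,0],"hand": 1}

```text
clock: 1.6
position: [462.1, 225.4, 121.4]
ee_rot: [1.0, -0.001, 0.0, -0.0]
contact_force: [-0.1, 0.2, 0.4]
gripper_width: 85.5
grasp_force: 0.0
```

Request:
servo_tool:
  motion:
    - {"travel": [0,0,0.1],"rot": [0,0,0],"hand": 1}
    - {"travel": [0,0,0.1],"rot": [0,0,0],"hand": 1}
    - {"travel": [0,0,0.08],"rot": [0,0,0],"hand": 1}
    - {"travel": [0,0,0.06],"rot": [0,0,0],"hand": 1}
    - {"travel": [0,0,0.04],"rot": [0,0,0],"hand": 1}
    - {"travel": [0,0,0.03],"rot": [0,0,0],"hand": 1}
    - {"travel": [0,0,0],"rot": [0,0,0],"hand": 1}

```text
clock: 2.18
position: [461.1, 225.9, 17.9]
ee_rot: [1.0, 0.001, -0.001, 0.001]
contact_force: [-1.1, 0.6, 0.6]
gripper_width: 85.5
grasp_force: 0.0
```

Request:
servo_tool:
  motion:
    - {"travel": [0,0,0],"rot": [0,0,0],"hand": 0}
    - {"travel": [0,0,0],"rot": [0,0,0],"hand": 0}
    - {"travel": [0,0,0],"rot": [0,0,0],"hand": 0}
    - {"travel": [0,0,0],"rot": [0,0,0],"hand": 0}
    - {"travel": [0,0,0],"rot": [0,0,0],"hand": 0}
    - {"travel": [0,0,0],"rot": [0,0,0],"hand": 0}

```text
clock: 2.68
position: [462.8, 226.4, 20.3]
ee_rot: [1.0, 0.0, 0.001, -0.001]
contact_force: [-1.0, 1.1, 5.7]
gripper_width: 48.5
grasp_force: 62.1
```

Request:
servo_tool:
  motion:
    - {"travel": [0,0,0],"rot": [0,0,0],"hand": 0}
    - {"travel": [0,0,0],"rot": [0,0,0],"hand": 0}
    - {"travel": [0,0,0],"rot": [0,0,0],"hand": 0}
    - {"travel": [0,0,0],"rot": [0,0,0],"hand": 0}
    - {"travel": [0,0,0],"rot": [0,0,0],"hand": 0}
    - {"travel": [0,0,0],"rot": [0,0,0],"hand": 0}

```text
clock: 3.18
position: [462.8, 226.4, 20.3]
ee_rot: [1.0, 0.0, 0.001, -0.001]
contact_force: [-1.5, 1.3, 5.9]
gripper_width: 48.5
grasp_force: 62.1
```

Request:
servo_tool:
  motion:
    - {"travel": [0,0,-0.03],"rot": [0,0,0],"hand": 0}
    - {"travel": [0,0,-0.08],"rot": [0,0,0],"hand": 0}
    - {"travel": [0,0,-0.1],"rot": [0,0,0],"hand": 0}
    - {"travel": [0,0,-0.08],"rot": [0,0,0],"hand": 0}
    - {"travel": [0,0,-0.03],"rot": [0,0,0],"hand": 0}
    - {"travel": [0,0,0],"rot": [0,0,0],"hand": 0}

```text
clock: 3.68
position: [462.5, 225.9, 100.7]
ee_rot: [1.0, -0.0, 0.001, -0.001]
contact_force: [0.1, 0.1, -1.8]
gripper_width: 48.6
grasp_force: 62.4
```

Request:
servo_tool:
  motion:
    - {"travel": [0.023,0.06,0],"rot": [0,0,0],"hand": 0}
    - {"travel": [0.038,0.1,0],"rot": [0,0,0],"hand": 0}
    - {"travel": [0.05,0.13,0],"rot": [0,0,0],"hand": 0}
    - {"travel": [0.05,0.13,0],"rot": [0,0,0],"hand": 0}
    - {"travel": [0.05,0.13,0],"rot": [0,0,0],"hand": 0}
    - {"travel": [0.05,0.13,0],"rot": [0,0,0],"hand": 0}
    - {"travel": [0.05,0.13,0],"rot": [0,0,0],"hand": 0}
    - {"travel": [0.05,0.13,0],"rot": [0,0,0],"hand": 0}
    - {"travel": [0.05,0.13,0],"rot": [0,0,0],"hand": 0}
    - {"travel": [0.05,0.13,0],"rot": [0,0,0],"hand": 0}

```text
clock: 4.52
position: [576.0, -76.4, 96.7]
ee_rot: [1.0, -0.0, -0.002, -0.0]
contact_force: [0.0, 1.1, -1.9]
gripper_width: 48.7
grasp_force: 62.5
```

Request:
servo_tool:
  motion:
    - {"travel": [0.05,0.13,0],"rot": [0,0,0],"hand": 0}
    - {"travel": [0.035,0.09,0],"rot": [0,0,0],"hand": 0}
    - {"travel": [0.019,0.05,0],"rot": [0,0,0],"hand": 0}
    - {"travel": [0.012,0.03,0],"rot": [0,0,0],"hand": 0}
    - {"travel": [0,0,0],"rot": [0,0,0],"hand": 0}
    - {"travel": [0,0,0],"rot": [0,0,0],"hand": 0}

```text
clock: 5.02
position: [605.3, -149.0, 97.8]
ee_rot: [1.0, -0.0, -0.001, -0.0]
contact_force: [-0.3, -0.3, -2.1]
gripper_width: 49.0
grasp_force: 62.6
```

```bash
python3 - <<'E'
from h import *
snap('scene','s1.png')
E
```

```text
(no output)
```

View pics/s1.png

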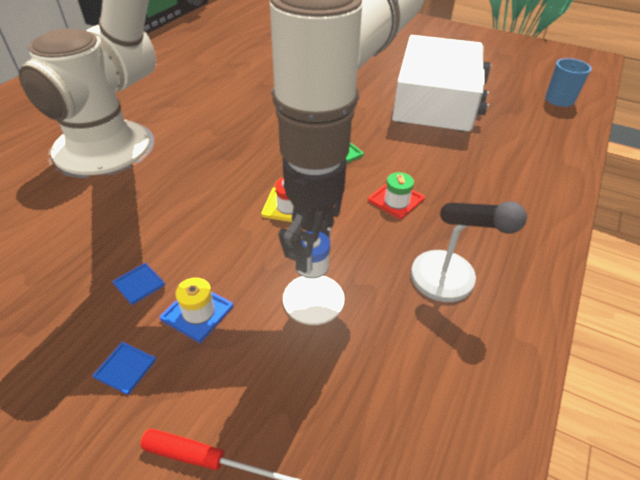

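The blue tin hangs upright over the coaster at (313,260).

Request:
servo_tool:
  motion:
    - {"travel": [0,0,0.04],"rot": [0,0,0],"hand": 0}
    - {"travel": [0,0,0.08],"rot": [0,0,0],"hand": 0}
    - {"travel": [0,0,0.08],"rot": [0,0,0],"hand": 0}
    - {"travel": [0,0,0.04],"rot": [0,0,0],"hand": 0}
    - {"travel": [0,0,0.02],"rot": [0,0,0],"hand": 0}
    - {"travel": [0,0,0.016],"rot": [0,0,0],"hand": 0}
    - {"travel": [0,0,0.01],"rot": [0,0,0],"hand": 0}
    - {"travel": [0,0,0.006],"rot": [0,0,0],"hand": 0}
    - {"travel": [0,0,0],"rot": [0,0,0],"hand": 0}
    - {"travel": [0,0,0],"rot": [0,0,0],"hand": 0}

```text
clock: 5.9
position: [606.6, -149.7, 26.5]
ee_rot: [1.0, 0.0, 0.001, 0.0]
contact_force: [-0.2, 1.2, -1.6]
gripper_width: 48.7
grasp_force: 62.6
```

Request:
servo_tool:
  motion:
    - {"travel": [0,0,0.004],"rot": [0,0,0],"hand": 0}
    - {"travel": [0,0,0.004],"rot": [0,0,0],"hand": 0}
    - {"travel": [0,0,0],"rot": [0,0,0],"hand": 0}

```text
clock: 6.15
position: [606.0, -149.7, 23.9]
ee_rot: [1.0, -0.0, 0.0, -0.0]
contact_force: [0.5, 0.3, -3.3]
gripper_width: 48.5
grasp_force: 62.6
```

Request:
servo_tool:
  motion:
    - {"travel": [0,0,0.004],"rot": [0,0,0],"hand": 0}
    - {"travel": [0,0,0],"rot": [0,0,0],"hand": 0}
    - {"travel": [0,0,0],"rot": [0,0,0],"hand": 0}

```text
clock: 6.4
position: [606.2, -149.7, 23.4]
ee_rot: [1.0, 0.0, 0.0, 0.0]
contact_force: [-1.6, 0.1, 0.8]
gripper_width: 48.8
grasp_force: 62.8
```

Request:
servo_tool:
  motion:
    - {"travel": [0,0,0],"rot": [0,0,0],"hand": 1}
    - {"travel": [0,0,0],"rot": [0,0,0],"hand": 1}
    - {"travel": [0,0,0],"rot": [0,0,0],"hand": 1}
    - {"travel": [0,0,0],"rot": [0,0,0],"hand": 1}
    - {"travel": [0,0,0],"rot": [0,0,0],"hand": 1}
    - {"travel": [0,0,-0.04],"rot": [0,0,0],"hand": 1}
    - {"travel": [0,0,-0.1],"rot": [0,0,0],"hand": 1}
    - {"travel": [0,0,-0.1],"rot": [0,0,0],"hand": 1}
    - {"travel": [0,0,-0.08],"rot": [0,0,0],"hand": 1}
    - {"travel": [0,0,0],"rot": [0,0,0],"hand": 1}

```text
clock: 7.23
position: [609.4, -150.0, 108.8]
ee_rot: [1.0, 0.001, 0.005, 0.001]
contact_force: [0.3, 0.7, 0.4]
gripper_width: 85.5
grasp_force: 0.0
```

Request:
servo_tool:
  motion:
    - {"travel": [0.01,-0.1,0],"rot": [0,0,0],"hand": 1}
    - {"travel": [0.01,-0.14,0],"rot": [0,0,0],"hand": 1}
    - {"travel": [0.01,-0.14,0],"rot": [0,0,0],"hand": 1}
    - {"travel": [0.01,-0.14,0],"rot": [0,0,0],"hand": 1}
    - {"travel": [0.01,-0.14,0],"rot": [0,0,0],"hand": 1}
    - {"travel": [0.01,-0.14,0],"rot": [0,0,0],"hand": 1}
    - {"travel": [0.01,-0.14,0],"rot": [0,0,0],"hand": 1}
    - {"travel": [0.01,-0.1,0],"rot": [0,0,0],"hand": 1}
    - {"travel": [0.01,-0.06,0],"rot": [0,0,0],"hand": 1}
    - {"travel": [0.01,-0.04,0],"rot": [0,0,0],"hand": 1}

```text
clock: 8.07
position: [631.1, 137.2, 103.0]
ee_rot: [1.0, 0.001, 0.0, -0.0]
contact_force: [-0.3, -1.2, 0.4]
gripper_width: 85.4
grasp_force: 0.0
```

Request:
servo_tool:
  motion:
    - {"travel": [0,0,0],"rot": [0,0,0],"hand": 1}
    - {"travel": [0,0,0],"rot": [0,0,0],"hand": 1}

```text
clock: 8.23
position: [630.9, 134.8, 102.6]
ee_rot: [1.0, -0.0, -0.0, 0.0]
contact_force: [-0.2, 0.2, -0.0]
gripper_width: 85.5
grasp_force: 0.0
```

```bash
python3 - <<'E'
from h import *
im,d=snap('scene','s2.png');im,d=snap('top','t2.png')
blobs(im)
E
```

```text
red area 462 rect [267. 274.] [23. 24.] fill 0.84 z9 [460.4  25.1] z54 [459.5  21.8] z7 [460.4  25.3]
red area 738 rect [498. 216.] [51.7 15. ] fill 0.95 z9 [ 579.1 -434.5] z54 [ 573.6 -420.1] z7 [ 579.4 -435.2]
red area 1062 rect [209. 194.] [41.7 32.6] fill 0.78 z9 [620.8 142.4] z54 [613.6 134.5] z7 [621.1 142.8]
yellow area 484 rect [412. 274.] [23. 25.] fill 0.84 z9 [ 463.3 -262.4] z54 [ 462.2 -254.6] z7 [ 463.3 -262.7]
yellow area 1670 rect [268. 277.] [40.9 41.4] fill 0.99 z9 [454.9  22.8] z54 [454.2  19.6] z7 [455.  23.]
green area 1496 rect [165. 274.] [38.8 39.5] fill 0.98 z9 [461.5 226.1] z54 [460.6 215. ] z7 [461.6 226.6]
green area 202 rect [210. 190.] [11.7 22.8] fill 0.75 z9 [627.3 140.5] z54 [619.9 132.6] z7 [627.6 140.8]
blue area 862 rect [410. 335.] [30.  29.4] fill 0.98 z9 [ 343.4 -255.8] z54 [ 347.  -248.3] z7 [ 343.2 -256.2]
blue area 865 rect [472. 289.] [29.8 29.9] fill 0.97 z9 [ 432.6 -379.7] z54 [ 432.7 -367.4] z7 [ 432.6 -380.3]
blue area 1506 rect [410. 275.] [39.5 39.1] fill 0.98 z9 [ 461.2 -257.1] z54 [ 460.3 -249.5] z7 [ 461.3 -257.4]
blue area 457 rect 
[... 358 characters left out ...]
33.1 379.5] z54 [144.8 362.4] z7 [132.5 380.2]
white area 4215 rect [ 50. 376.] [100.2  54.2] fill 0.78 z9 [264.2 441.3] z54 [270.9 421.8] z7 [263.9 442.1]
white area 1620 rect [354. 204.] [45. 45.] fill 0.8 z9 [ 602.5 -147.8] z54 [ 596.  -144.5] z7 [ 602.7 -148. ]
white area 12475 rect [ 42. 242.] [192.  85.] fill 0.76 z9 [522.9 467. ] z54 [519.5 446.5] z7 [523.  467.9]
white area 2923 rect [114. 159.] [52.1 66.3] fill 0.85 z9 [688.8 332.3] z54 [679.  317.1] z7 [689.2 333. ]
white area 1364 rect [279. 126.] [46.6 35.1] fill 0.83 z9 [758.6   3.9] z54 [746.1   1.3] z7 [759.1   4. ]
white area 6271 rect [587. 109.] [95.1 68.3] fill 0.96 z9 [ 800.7 -624.7] z54 [ 786.6 -602.9] z7 [ 801.3 -625.7]
```

View pics/s2.png

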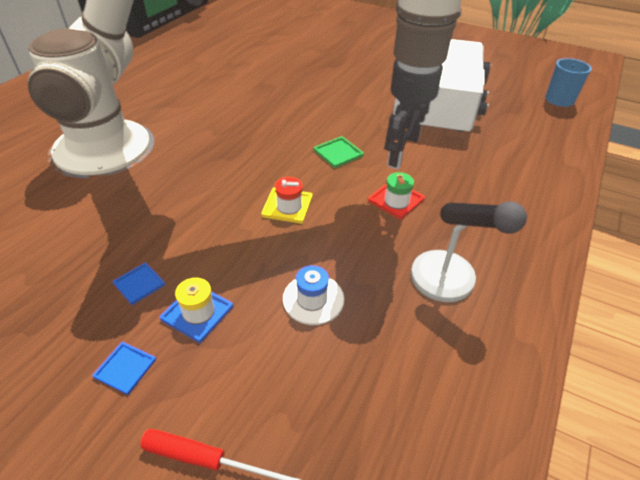

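The blue tin stands on the coaster at (312,287) in the scene view, and the gripper is over the green tin at (399,185).

Request:
servo_tool:
  motion:
    - {"travel": [0,0,0.08],"rot": [0,0,0],"hand": 1}
    - {"travel": [0,0,0.1],"rot": [0,0,0],"hand": 1}
    - {"travel": [0,0,0.08],"rot": [0,0,0],"hand": 1}
    - {"travel": [0,0,0.05],"rot": [0,0,0],"hand": 1}
    - {"travel": [0,0,0.03],"rot": [0,0,0],"hand": 1}
    - {"travel": [0,0,0],"rot": [0,0,0],"hand": 1}
    - {"travel": [0,0,0],"rot": [0,0,0],"hand": 1}

```text
clock: 8.92
position: [631.6, 135.0, 18.3]
ee_rot: [1.0, -0.0, 0.0, 0.0]
contact_force: [-0.7, -0.4, -0.0]
gripper_width: 85.4
grasp_force: 0.0
```

Request:
servo_tool:
  motion:
    - {"travel": [0,0,0],"rot": [0,0,0],"hand": 0}
    - {"travel": [0,0,0],"rot": [0,0,0],"hand": 0}
    - {"travel": [0,0,0],"rot": [0,0,0],"hand": 0}
    - {"travel": [0,0,0],"rot": [0,0,0],"hand": 0}
    - {"travel": [0,0,0],"rot": [0,0,0],"hand": 0}
    - {"travel": [0,0,0],"rot": [0,0,0],"hand": 0}
    - {"travel": [0,0,0],"rot": [0,0,0],"hand": 0}
    - {"travel": [0,0,0],"rot": [0,0,0],"hand": 0}

```text
clock: 9.58
position: [632.2, 136.0, 19.4]
ee_rot: [1.0, 0.0, 0.001, -0.0]
contact_force: [-0.5, 1.4, 5.5]
gripper_width: 49.0
grasp_force: 62.6
```

Request:
servo_tool:
  motion:
    - {"travel": [0,0,-0.03],"rot": [0,0,0],"hand": 0}
    - {"travel": [0,0,-0.08],"rot": [0,0,0],"hand": 0}
    - {"travel": [0,0,-0.1],"rot": [0,0,0],"hand": 0}
    - {"travel": [0,0,-0.08],"rot": [0,0,0],"hand": 0}
    - {"travel": [0,0,-0.03],"rot": [0,0,0],"hand": 0}
    - {"travel": [0,0,0],"rot": [0,0,0],"hand": 0}

```text
clock: 10.08
position: [631.8, 135.8, 99.8]
ee_rot: [1.0, 0.0, 0.002, -0.001]
contact_force: [0.5, 0.7, -2.0]
gripper_width: 48.8
grasp_force: 62.3
```

Request:
servo_tool:
  motion:
    - {"travel": [-0.04,-0.02,0],"rot": [0,0,0],"hand": 0}
    - {"travel": [-0.08,-0.04,0],"rot": [0,0,0],"hand": 0}
    - {"travel": [-0.11,-0.06,0],"rot": [0,0,0],"hand": 0}
    - {"travel": [-0.12,-0.065,0],"rot": [0,0,0],"hand": 0}
    - {"travel": [-0.12,-0.065,0],"rot": [0,0,0],"hand": 0}
    - {"travel": [-0.1,-0.055,0],"rot": [0,0,0],"hand": 0}
    - {"travel": [-0.07,-0.04,0],"rot": [0,0,0],"hand": 0}
    - {"travel": [-0.04,-0.02,0],"rot": [0,0,0],"hand": 0}
    - {"travel": [0,0,0],"rot": [0,0,0],"hand": 0}
    - {"travel": [0,0,0],"rot": [0,0,0],"hand": 0}

```text
clock: 10.92
position: [460.3, 226.5, 97.1]
ee_rot: [1.0, 0.001, -0.001, 0.001]
contact_force: [0.2, -0.3, -1.2]
gripper_width: 48.8
grasp_force: 62.3
```

Request:
servo_tool:
  motion:
    - {"travel": [0,0,0.04],"rot": [0,0,0],"hand": 0}
    - {"travel": [0,0,0.08],"rot": [0,0,0],"hand": 0}
    - {"travel": [0,0,0.08],"rot": [0,0,0],"hand": 0}
    - {"travel": [0,0,0.04],"rot": [0,0,0],"hand": 0}
    - {"travel": [0,0,0.03],"rot": [0,0,0],"hand": 0}
    - {"travel": [0,0,0.02],"rot": [0,0,0],"hand": 0}
    - {"travel": [0,0,0.01],"rot": [0,0,0],"hand": 0}
    - {"travel": [0,0,0],"rot": [0,0,0],"hand": 0}
    - {"travel": [0,0,0],"rot": [0,0,0],"hand": 0}

```text
clock: 11.67
position: [461.5, 226.9, 23.3]
ee_rot: [1.0, 0.0, 0.0, -0.0]
contact_force: [-0.1, -0.4, -3.1]
gripper_width: 48.9
grasp_force: 62.3
```

Request:
servo_tool:
  motion:
    - {"travel": [0,0,0.006],"rot": [0,0,0],"hand": 0}
    - {"travel": [0,0,0.006],"rot": [0,0,0],"hand": 0}
    - {"travel": [0,0,0],"rot": [0,0,0],"hand": 0}
    - {"travel": [0,0,0],"rot": [0,0,0],"hand": 0}

```text
clock: 12.0
position: [461.1, 226.7, 20.0]
ee_rot: [1.0, 0.0, 0.0, -0.0]
contact_force: [0.4, 0.4, -1.1]
gripper_width: 48.9
grasp_force: 62.3
```

Request:
servo_tool:
  motion:
    - {"travel": [0,0,0.004],"rot": [0,0,0],"hand": 0}
    - {"travel": [0,0,0],"rot": [0,0,0],"hand": 0}
    - {"travel": [0,0,0],"rot": [0,0,0],"hand": 0}

```text
clock: 12.25
position: [461.2, 226.8, 19.4]
ee_rot: [1.0, 0.0, 0.0, -0.0]
contact_force: [-0.9, 0.5, 3.9]
gripper_width: 48.6
grasp_force: 62.7
```

Request:
servo_tool:
  motion:
    - {"travel": [0,0,0],"rot": [0,0,0],"hand": 1}
    - {"travel": [0,0,0],"rot": [0,0,0],"hand": 1}
    - {"travel": [0,0,0],"rot": [0,0,0],"hand": 1}
    - {"travel": [0,0,0],"rot": [0,0,0],"hand": 1}
    - {"travel": [0,0,0],"rot": [0,0,0],"hand": 1}
    - {"travel": [0,0,-0.04],"rot": [0,0,0],"hand": 1}
    - {"travel": [0,0,-0.1],"rot": [0,0,0],"hand": 1}
    - {"travel": [0,0,-0.1],"rot": [0,0,0],"hand": 1}
    - {"travel": [0,0,-0.1],"rot": [0,0,0],"hand": 1}
    - {"travel": [0,0,0],"rot": [0,0,0],"hand": 1}

```text
clock: 13.08
position: [463.9, 228.8, 109.5]
ee_rot: [1.0, 0.001, 0.004, -0.003]
contact_force: [1.2, 0.6, 0.9]
gripper_width: 85.3
grasp_force: 0.0
```

Request:
servo_tool:
  motion:
    - {"travel": [0,0.06,0],"rot": [0,0,0],"hand": 1}
    - {"travel": [0,0.12,0],"rot": [0,0,0],"hand": 1}
    - {"travel": [0,0.14,0],"rot": [0,0,0],"hand": 1}
    - {"travel": [0,0.14,0],"rot": [0,0,0],"hand": 1}
    - {"travel": [-0.006,0.14,0],"rot": [0,0,0],"hand": 1}
    - {"travel": [0,0.12,0],"rot": [0,0,0],"hand": 1}
    - {"travel": [0,0.06,0],"rot": [0,0,0],"hand": 1}
    - {"travel": [0,0.04,0],"rot": [0,0,0],"hand": 1}
    - {"travel": [0,0,0],"rot": [0,0,0],"hand": 1}
    - {"travel": [0,0,0],"rot": [0,0,0],"hand": 1}

```text
clock: 13.92
position: [459.4, 21.3, 103.7]
ee_rot: [1.0, -0.0, -0.0, 0.0]
contact_force: [-0.1, 0.8, -0.4]
gripper_width: 85.2
grasp_force: 0.0
```

```bash
python3 - <<'E'
from h import *
im,d=snap('scene','s3.png');print(sensors.read_state()['position'])
E
```

```text
[459.63984736  21.8389167  103.74607528]
```

View pics/s3.png

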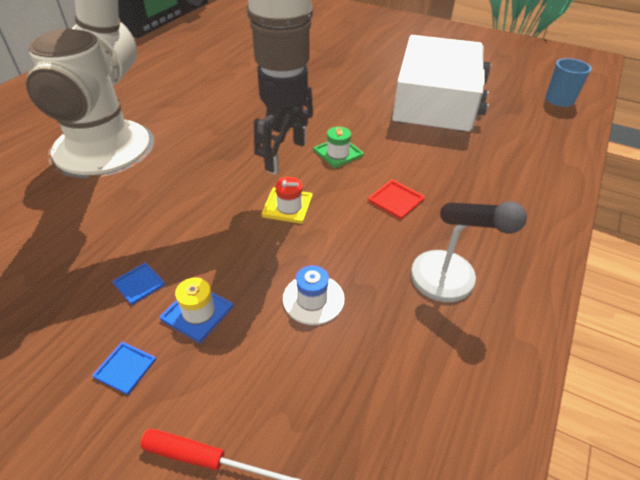

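The green tin stands in the green tray at (338,148). The gripper is over the red tin at (289,195).

Request:
servo_tool:
  motion:
    - {"travel": [0,0,0.08],"rot": [0,0,0],"hand": 1}
    - {"travel": [0,0,0.1],"rot": [0,0,0],"hand": 1}
    - {"travel": [0,0,0.08],"rot": [0,0,0],"hand": 1}
    - {"travel": [0,0,0.05],"rot": [0,0,0],"hand": 1}
    - {"travel": [0,0,0.034],"rot": [0,0,0],"hand": 1}
    - {"travel": [0,0,0],"rot": [0,0,0],"hand": 1}
    - {"travel": [0,0,0],"rot": [0,0,0],"hand": 1}

```text
clock: 14.55
position: [459.8, 22.3, 17.8]
ee_rot: [1.0, 0.001, -0.0, 0.0]
contact_force: [-0.4, 0.7, -0.3]
gripper_width: 85.3
grasp_force: 0.0
```

Request:
servo_tool:
  motion:
    - {"travel": [0,0,0],"rot": [0,0,0],"hand": 0}
    - {"travel": [0,0,0],"rot": [0,0,0],"hand": 0}
    - {"travel": [0,0,0],"rot": [0,0,0],"hand": 0}
    - {"travel": [0,0,0],"rot": [0,0,0],"hand": 0}
    - {"travel": [0,0,0],"rot": [0,0,0],"hand": 0}
    - {"travel": [0,0,0],"rot": [0,0,0],"hand": 0}
    - {"travel": [0,0,0],"rot": [0,0,0],"hand": 0}
    - {"travel": [0,0,0],"rot": [0,0,0],"hand": 0}

```text
clock: 15.22
position: [460.6, 22.1, 19.0]
ee_rot: [1.0, 0.0, 0.001, -0.0]
contact_force: [-0.7, 1.4, 5.0]
gripper_width: 48.8
grasp_force: 61.4
```

Request:
servo_tool:
  motion:
    - {"travel": [0,0,-0.03],"rot": [0,0,0],"hand": 0}
    - {"travel": [0,0,-0.08],"rot": [0,0,0],"hand": 0}
    - {"travel": [0,0,-0.1],"rot": [0,0,0],"hand": 0}
    - {"travel": [0,0,-0.08],"rot": [0,0,0],"hand": 0}
    - {"travel": [0,0,-0.03],"rot": [0,0,0],"hand": 0}
    - {"travel": [0,0,0],"rot": [0,0,0],"hand": 0}

```text
clock: 15.72
position: [460.5, 22.0, 99.7]
ee_rot: [1.0, -0.0, 0.002, -0.001]
contact_force: [0.0, -0.3, -2.4]
gripper_width: 48.8
grasp_force: 62.4
```

Request:
servo_tool:
  motion:
    - {"travel": [0.04,-0.028,0],"rot": [0,0,0],"hand": 0}
    - {"travel": [0.08,-0.056,0],"rot": [0,0,0],"hand": 0}
    - {"travel": [0.11,-0.077,0],"rot": [0,0,0],"hand": 0}
    - {"travel": [0.12,-0.083,0],"rot": [0,0,0],"hand": 0}
    - {"travel": [0.12,-0.083,0],"rot": [0,0,0],"hand": 0}
    - {"travel": [0.1,-0.07,0],"rot": [0,0,0],"hand": 0}
    - {"travel": [0.07,-0.049,0],"rot": [0,0,0],"hand": 0}
    - {"travel": [0.04,-0.028,0],"rot": [0,0,0],"hand": 0}
    - {"travel": [0,0,0],"rot": [0,0,0],"hand": 0}
    - {"travel": [0,0,0],"rot": [0,0,0],"hand": 0}

```text
clock: 16.55
position: [628.8, 140.3, 94.8]
ee_rot: [1.0, 0.0, -0.002, 0.001]
contact_force: [-0.2, -0.1, -2.6]
gripper_width: 48.6
grasp_force: 62.4
```

Request:
servo_tool:
  motion:
    - {"travel": [0,0,0.04],"rot": [0,0,0],"hand": 0}
    - {"travel": [0,0,0.08],"rot": [0,0,0],"hand": 0}
    - {"travel": [0,0,0.08],"rot": [0,0,0],"hand": 0}
    - {"travel": [0,0,0.04],"rot": [0,0,0],"hand": 0}
    - {"travel": [0,0,0.03],"rot": [0,0,0],"hand": 0}
    - {"travel": [0,0,0.02],"rot": [0,0,0],"hand": 0}
    - {"travel": [0,0,0.01],"rot": [0,0,0],"hand": 0}
    - {"travel": [0,0,0],"rot": [0,0,0],"hand": 0}
    - {"travel": [0,0,0],"rot": [0,0,0],"hand": 0}

```text
clock: 17.3
position: [630.1, 140.3, 23.6]
ee_rot: [1.0, 0.0, 0.001, -0.0]
contact_force: [-0.5, -0.1, -1.6]
gripper_width: 49.1
grasp_force: 62.4
```

Request:
servo_tool:
  motion:
    - {"travel": [0,0,0.006],"rot": [0,0,0],"hand": 0}
    - {"travel": [0,0,0.006],"rot": [0,0,0],"hand": 0}
    - {"travel": [0,0,0],"rot": [0,0,0],"hand": 0}
    - {"travel": [0,0,0],"rot": [0,0,0],"hand": 0}

```text
clock: 17.63
position: [629.6, 140.2, 20.0]
ee_rot: [1.0, 0.0, 0.0, -0.0]
contact_force: [-1.1, -0.2, -2.0]
gripper_width: 48.8
grasp_force: 62.4
```

Request:
servo_tool:
  motion:
    - {"travel": [0,0,0.004],"rot": [0,0,0],"hand": 0}
    - {"travel": [0,0,0],"rot": [0,0,0],"hand": 0}
    - {"travel": [0,0,0],"rot": [0,0,0],"hand": 0}

```text
clock: 17.88
position: [629.8, 140.2, 19.2]
ee_rot: [1.0, 0.0, 0.0, -0.0]
contact_force: [0.4, 0.6, 0.3]
gripper_width: 49.0
grasp_force: 62.7
```

Request:
servo_tool:
  motion:
    - {"travel": [0,0,0],"rot": [0,0,0],"hand": 1}
    - {"travel": [0,0,0],"rot": [0,0,0],"hand": 1}
    - {"travel": [0,0,0],"rot": [0,0,0],"hand": 1}
    - {"travel": [0,0,0],"rot": [0,0,0],"hand": 1}
    - {"travel": [0,0,0],"rot": [0,0,0],"hand": 1}
    - {"travel": [0,0,-0.04],"rot": [0,0,0],"hand": 1}
    - {"travel": [0,0,-0.1],"rot": [0,0,0],"hand": 1}
    - {"travel": [0,0,-0.1],"rot": [0,0,0],"hand": 1}
    - {"travel": [0,0,-0.1],"rot": [0,0,0],"hand": 1}
    - {"travel": [0,0,0],"rot": [0,0,0],"hand": 1}

```text
clock: 18.72
position: [633.2, 141.3, 110.9]
ee_rot: [1.0, 0.001, 0.006, -0.002]
contact_force: [0.9, -0.3, 1.2]
gripper_width: 85.1
grasp_force: 0.0
```

Request:
servo_tool:
  motion:
    - {"travel": [-0.021,0.05,0],"rot": [0,0,0],"hand": 1}
    - {"travel": [-0.042,0.1,0],"rot": [0,0,0],"hand": 1}
    - {"travel": [-0.055,0.13,0],"rot": [0,0,0],"hand": 1}
    - {"travel": [-0.055,0.13,0],"rot": [0,0,0],"hand": 1}
    - {"travel": [-0.055,0.13,0],"rot": [0,0,0],"hand": 1}
    - {"travel": [-0.055,0.13,0],"rot": [0,0,0],"hand": 1}
    - {"travel": [-0.055,0.13,0],"rot": [0,0,0],"hand": 1}
    - {"travel": [-0.055,0.13,0],"rot": [0,0,0],"hand": 1}
    - {"travel": [-0.055,0.13,0],"rot": [0,0,0],"hand": 1}
    - {"travel": [-0.055,0.13,0],"rot": [0,0,0],"hand": 1}

```text
clock: 19.55
position: [501.8, -159.0, 103.5]
ee_rot: [1.0, 0.0, -0.001, -0.0]
contact_force: [1.5, -0.2, 0.4]
gripper_width: 85.5
grasp_force: 0.0
```

Request:
servo_tool:
  motion:
    - {"travel": [-0.055,0.13,0],"rot": [0,0,0],"hand": 1}
    - {"travel": [-0.055,0.13,0],"rot": [0,0,0],"hand": 1}
    - {"travel": [-0.034,0.08,0],"rot": [0,0,0],"hand": 1}
    - {"travel": [-0.021,0.05,0],"rot": [0,0,0],"hand": 1}
    - {"travel": [0,0,0],"rot": [0,0,0],"hand": 1}
    - {"travel": [0,0,0],"rot": [0,0,0],"hand": 1}

```text
clock: 20.05
position: [461.5, -255.4, 103.5]
ee_rot: [1.0, -0.001, -0.001, -0.0]
contact_force: [0.2, 0.2, 0.6]
gripper_width: 85.6
grasp_force: 0.0
```

```bash
python3 - <<'E'
from h import *
im,d=snap('scene','s4.png');print(sensors.read_state()['position'])
E
```

```text
[ 462.01424572 -254.86745959  103.56083391]
```

View pics/s4.png

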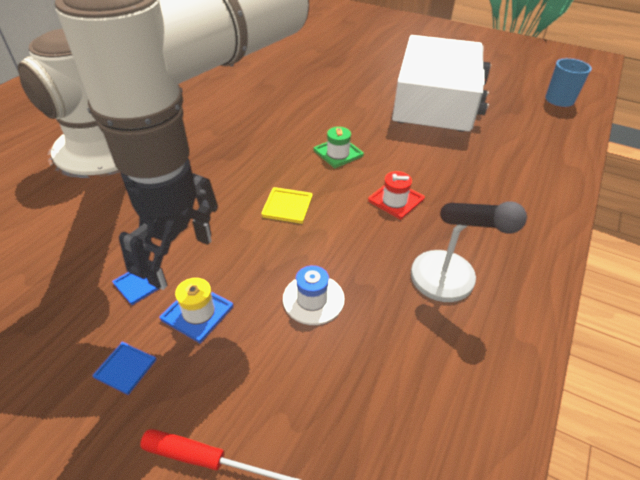

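The red tin stands in the red tray at (397,190). The gripper is over the yellow tin at (194,300).

Request:
servo_tool:
  motion:
    - {"travel": [0,0,0.08],"rot": [0,0,0],"hand": 1}
    - {"travel": [0,0,0.1],"rot": [0,0,0],"hand": 1}
    - {"travel": [0,0,0.08],"rot": [0,0,0],"hand": 1}
    - {"travel": [0,0,0.05],"rot": [0,0,0],"hand": 1}
    - {"travel": [0,0,0.034],"rot": [0,0,0],"hand": 1}
    - {"travel": [0,0,0],"rot": [0,0,0],"hand": 1}
    - {"travel": [0,0,0],"rot": [0,0,0],"hand": 1}

```text
clock: 20.68
position: [463.0, -254.4, 17.8]
ee_rot: [1.0, 0.001, -0.0, 0.0]
contact_force: [-0.7, -0.0, 0.3]
gripper_width: 85.6
grasp_force: 0.0
```

Request:
servo_tool:
  motion:
    - {"travel": [0,0,0],"rot": [0,0,0],"hand": 0}
    - {"travel": [0,0,0],"rot": [0,0,0],"hand": 0}
    - {"travel": [0,0,0],"rot": [0,0,0],"hand": 0}
    - {"travel": [0,0,0],"rot": [0,0,0],"hand": 0}
    - {"travel": [0,0,0],"rot": [0,0,0],"hand": 0}
    - {"travel": [0,0,0],"rot": [0,0,0],"hand": 0}
    - {"travel": [0,0,0],"rot": [0,0,0],"hand": 0}
    - {"travel": [0,0,0],"rot": [0,0,0],"hand": 0}

```text
clock: 21.35
position: [463.6, -255.1, 19.1]
ee_rot: [1.0, 0.0, 0.001, 0.0]
contact_force: [-0.5, 1.2, 6.4]
gripper_width: 48.5
grasp_force: 61.9
```

Request:
servo_tool:
  motion:
    - {"travel": [0,0,-0.03],"rot": [0,0,0],"hand": 0}
    - {"travel": [0,0,-0.08],"rot": [0,0,0],"hand": 0}
    - {"travel": [0,0,-0.1],"rot": [0,0,0],"hand": 0}
    - {"travel": [0,0,-0.08],"rot": [0,0,0],"hand": 0}
    - {"travel": [0,0,-0.03],"rot": [0,0,0],"hand": 0}
    - {"travel": [0,0,0],"rot": [0,0,0],"hand": 0}

```text
clock: 21.85
position: [463.6, -255.2, 99.7]
ee_rot: [1.0, -0.0, 0.002, 0.0]
contact_force: [0.7, -0.5, -1.1]
gripper_width: 48.7
grasp_force: 62.2
```

Request:
servo_tool:
  motion:
    - {"travel": [-0.003,-0.05,0],"rot": [0,0,0],"hand": 0}
    - {"travel": [-0.003,-0.1,0],"rot": [0,0,0],"hand": 0}
    - {"travel": [-0.003,-0.14,0],"rot": [0,0,0],"hand": 0}
    - {"travel": [-0.003,-0.14,0],"rot": [0,0,0],"hand": 0}
    - {"travel": [-0.003,-0.14,0],"rot": [0,0,0],"hand": 0}
    - {"travel": [-0.003,-0.14,0],"rot": [0,0,0],"hand": 0}
    - {"travel": [-0.003,-0.14,0],"rot": [0,0,0],"hand": 0}
    - {"travel": [-0.003,-0.13,0],"rot": [0,0,0],"hand": 0}
    - {"travel": [-0.003,-0.08,0],"rot": [0,0,0],"hand": 0}
    - {"travel": [-0.003,-0.05,0],"rot": [0,0,0],"hand": 0}

```text
clock: 22.68
position: [453.4, 24.8, 96.3]
ee_rot: [1.0, 0.001, -0.002, 0.0]
contact_force: [0.1, -0.4, -2.1]
gripper_width: 48.6
grasp_force: 62.4
```

Request:
servo_tool:
  motion:
    - {"travel": [0,0,0],"rot": [0,0,0],"hand": 0}
    - {"travel": [0,0,0],"rot": [0,0,0],"hand": 0}
    - {"travel": [0,0,0],"rot": [0,0,0],"hand": 0}

```text
clock: 22.93
position: [454.1, 22.2, 96.8]
ee_rot: [1.0, -0.0, -0.001, 0.0]
contact_force: [0.2, -0.7, -0.6]
gripper_width: 48.8
grasp_force: 62.4
```

Request:
servo_tool:
  motion:
    - {"travel": [0,0,0.04],"rot": [0,0,0],"hand": 0}
    - {"travel": [0,0,0.08],"rot": [0,0,0],"hand": 0}
    - {"travel": [0,0,0.08],"rot": [0,0,0],"hand": 0}
    - {"travel": [0,0,0.04],"rot": [0,0,0],"hand": 0}
    - {"travel": [0,0,0.03],"rot": [0,0,0],"hand": 0}
    - {"travel": [0,0,0.02],"rot": [0,0,0],"hand": 0}
    - {"travel": [0,0,0.01],"rot": [0,0,0],"hand": 0}
    - {"travel": [0,0,0],"rot": [0,0,0],"hand": 0}
    - {"travel": [0,0,0],"rot": [0,0,0],"hand": 0}

```text
clock: 23.68
position: [455.5, 22.6, 23.2]
ee_rot: [1.0, -0.0, 0.0, -0.0]
contact_force: [0.4, -0.5, -0.8]
gripper_width: 48.8
grasp_force: 62.4
```

Request:
servo_tool:
  motion:
    - {"travel": [0,0,0.006],"rot": [0,0,0],"hand": 0}
    - {"travel": [0,0,0.006],"rot": [0,0,0],"hand": 0}
    - {"travel": [0,0,0],"rot": [0,0,0],"hand": 0}
    - {"travel": [0,0,0],"rot": [0,0,0],"hand": 0}

```text
clock: 24.02
position: [455.2, 22.7, 20.0]
ee_rot: [1.0, 0.0, 0.0, -0.0]
contact_force: [0.5, -0.0, -1.5]
gripper_width: 48.8
grasp_force: 62.4
```

Request:
servo_tool:
  motion:
    - {"travel": [0,0,0.004],"rot": [0,0,0],"hand": 0}
    - {"travel": [0,0,0],"rot": [0,0,0],"hand": 0}
    - {"travel": [0,0,0],"rot": [0,0,0],"hand": 0}

```text
clock: 24.27
position: [455.3, 22.8, 19.1]
ee_rot: [1.0, 0.0, 0.0, -0.0]
contact_force: [-1.2, 1.0, 0.9]
gripper_width: 48.6
grasp_force: 62.6
```

Request:
servo_tool:
  motion:
    - {"travel": [0,0,0],"rot": [0,0,0],"hand": 1}
    - {"travel": [0,0,0],"rot": [0,0,0],"hand": 1}
    - {"travel": [0,0,0],"rot": [0,0,0],"hand": 1}
    - {"travel": [0,0,0],"rot": [0,0,0],"hand": 1}
    - {"travel": [0,0,0],"rot": [0,0,0],"hand": 1}
    - {"travel": [0,0,-0.04],"rot": [0,0,0],"hand": 1}
    - {"travel": [0,0,-0.1],"rot": [0,0,0],"hand": 1}
    - {"travel": [0,0,-0.1],"rot": [0,0,0],"hand": 1}
    - {"travel": [0,0,-0.1],"rot": [0,0,0],"hand": 1}
    - {"travel": [0,0,0],"rot": [0,0,0],"hand": 1}

```text
clock: 25.1
position: [458.2, 23.6, 108.3]
ee_rot: [1.0, 0.001, 0.005, -0.001]
contact_force: [0.5, 0.2, 0.6]
gripper_width: 85.6
grasp_force: 0.0
```

Request:
servo_tool:
  motion:
    - {"travel": [0.04,0.046,0],"rot": [0,0,0],"hand": 1}
    - {"travel": [0.08,0.092,0],"rot": [0,0,0],"hand": 1}
    - {"travel": [0.09,0.104,0],"rot": [0,0,0],"hand": 1}
    - {"travel": [0.09,0.104,0],"rot": [0,0,0],"hand": 1}
    - {"travel": [0.09,0.104,0],"rot": [0,0,0],"hand": 1}
    - {"travel": [0.09,0.104,0],"rot": [0,0,0],"hand": 1}
    - {"travel": [0.06,0.069,0],"rot": [0,0,0],"hand": 1}
    - {"travel": [0.04,0.046,0],"rot": [0,0,0],"hand": 1}
    - {"travel": [0.02,0.023,0],"rot": [0,0,0],"hand": 1}
    - {"travel": [0,0,0],"rot": [0,0,0],"hand": 1}

```text
clock: 25.93
position: [605.4, -151.4, 102.9]
ee_rot: [1.0, -0.001, -0.0, 0.0]
contact_force: [-0.2, 0.5, -0.0]
gripper_width: 85.7
grasp_force: 0.0
```

Request:
servo_tool:
  motion:
    - {"travel": [0,0,0],"rot": [0,0,0],"hand": 1}
    - {"travel": [0,0,0],"rot": [0,0,0],"hand": 1}

```text
clock: 26.1
position: [604.3, -149.6, 103.6]
ee_rot: [1.0, 0.0, -0.0, -0.0]
contact_force: [0.7, 0.5, 0.6]
gripper_width: 85.4
grasp_force: 0.0
```

```bash
python3 - <<'E'
from h import *
im,d=snap('scene','s5.png');print(sensors.read_state()['position'])
E
```

```text
[ 604.36576597 -149.41625469  103.86871388]
```

View pics/s5.png

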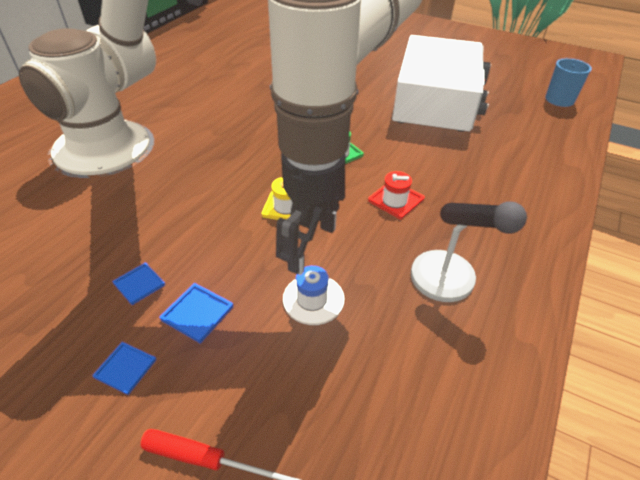

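The yellow tin is in the yellow tray at (283,200). The gripper is over the blue tin at (313,285).

Request:
servo_tool:
  motion:
    - {"travel": [0,0,0.08],"rot": [0,0,0],"hand": 1}
    - {"travel": [0,0,0.1],"rot": [0,0,0],"hand": 1}
    - {"travel": [0,0,0.08],"rot": [0,0,0],"hand": 1}
    - {"travel": [0,0,0.05],"rot": [0,0,0],"hand": 1}
    - {"travel": [0,0,0.022],"rot": [0,0,0],"hand": 1}
    - {"travel": [0,0,0],"rot": [0,0,0],"hand": 1}
    - {"travel": [0,0,0],"rot": [0,0,0],"hand": 1}

```text
clock: 26.73
position: [605.4, -149.9, 21.5]
ee_rot: [1.0, 0.001, 0.0, 0.0]
contact_force: [0.1, -0.1, 0.2]
gripper_width: 85.4
grasp_force: 0.0
```

Request:
servo_tool:
  motion:
    - {"travel": [0,0,0],"rot": [0,0,0],"hand": 0}
    - {"travel": [0,0,0],"rot": [0,0,0],"hand": 0}
    - {"travel": [0,0,0],"rot": [0,0,0],"hand": 0}
    - {"travel": [0,0,0],"rot": [0,0,0],"hand": 0}
    - {"travel": [0,0,0],"rot": [0,0,0],"hand": 0}
    - {"travel": [0,0,0],"rot": [0,0,0],"hand": 0}
    - {"travel": [0,0,0],"rot": [0,0,0],"hand": 0}
    - {"travel": [0,0,0],"rot": [0,0,0],"hand": 0}

```text
clock: 27.4
position: [606.0, -150.3, 22.2]
ee_rot: [1.0, 0.0, 0.001, 0.0]
contact_force: [-0.2, 1.0, 6.1]
gripper_width: 48.9
grasp_force: 62.3
```

Request:
servo_tool:
  motion:
    - {"travel": [0,0,-0.03],"rot": [0,0,0],"hand": 0}
    - {"travel": [0,0,-0.08],"rot": [0,0,0],"hand": 0}
    - {"travel": [0,0,-0.1],"rot": [0,0,0],"hand": 0}
    - {"travel": [0,0,-0.08],"rot": [0,0,0],"hand": 0}
    - {"travel": [0,0,-0.03],"rot": [0,0,0],"hand": 0}
    - {"travel": [0,0,0],"rot": [0,0,0],"hand": 0}

```text
clock: 27.9
position: [606.0, -150.4, 102.7]
ee_rot: [1.0, -0.0, 0.002, -0.0]
contact_force: [1.5, 0.4, -1.8]
gripper_width: 48.9
grasp_force: 62.3
```

Request:
servo_tool:
  motion:
    - {"travel": [-0.04,0.03,0],"rot": [0,0,0],"hand": 0}
    - {"travel": [-0.08,0.06,0],"rot": [0,0,0],"hand": 0}
    - {"travel": [-0.1,0.0745,0],"rot": [0,0,0],"hand": 0}
    - {"travel": [-0.1,0.0745,0],"rot": [0,0,0],"hand": 0}
    - {"travel": [-0.1,0.0745,0],"rot": [0,0,0],"hand": 0}
    - {"travel": [-0.08,0.06,0],"rot": [0,0,0],"hand": 0}
    - {"travel": [-0.05,0.037,0],"rot": [0,0,0],"hand": 0}
    - {"travel": [-0.026,0.0185,0],"rot": [0,0,0],"hand": 0}
    - {"travel": [0,0,0],"rot": [0,0,0],"hand": 0}
    - {"travel": [0,0,0],"rot": [0,0,0],"hand": 0}

```text
clock: 28.73
position: [461.6, -257.6, 100.5]
ee_rot: [1.0, -0.0, 0.0, 0.0]
contact_force: [-0.1, 0.8, -1.7]
gripper_width: 48.7
grasp_force: 62.4
```

Request:
servo_tool:
  motion:
    - {"travel": [0,0,0.04],"rot": [0,0,0],"hand": 0}
    - {"travel": [0,0,0.08],"rot": [0,0,0],"hand": 0}
    - {"travel": [0,0,0.08],"rot": [0,0,0],"hand": 0}
    - {"travel": [0,0,0.04],"rot": [0,0,0],"hand": 0}
    - {"travel": [0,0,0.03],"rot": [0,0,0],"hand": 0}
    - {"travel": [0,0,0.02],"rot": [0,0,0],"hand": 0}
    - {"travel": [0,0,0.01],"rot": [0,0,0],"hand": 0}
    - {"travel": [0,0,0],"rot": [0,0,0],"hand": 0}
    - {"travel": [0,0,0],"rot": [0,0,0],"hand": 0}

```text
clock: 29.48
position: [461.8, -257.7, 26.3]
ee_rot: [1.0, 0.0, 0.001, 0.0]
contact_force: [0.0, 0.1, -2.0]
gripper_width: 48.8
grasp_force: 62.4
```

Request:
servo_tool:
  motion:
    - {"travel": [0,0,0.008],"rot": [0,0,0],"hand": 0}
    - {"travel": [0,0,0.008],"rot": [0,0,0],"hand": 0}
    - {"travel": [0,0,0.006],"rot": [0,0,0],"hand": 0}
    - {"travel": [0,0,0],"rot": [0,0,0],"hand": 0}
    - {"travel": [0,0,0],"rot": [0,0,0],"hand": 0}

```text
clock: 29.9
position: [461.1, -257.6, 20.4]
ee_rot: [1.0, 0.0, 0.0, 0.0]
contact_force: [-0.2, 1.2, -2.3]
gripper_width: 48.5
grasp_force: 62.4
```

Request:
servo_tool:
  motion:
    - {"travel": [0,0,0.004],"rot": [0,0,0],"hand": 0}
    - {"travel": [0,0,0],"rot": [0,0,0],"hand": 0}
    - {"travel": [0,0,0],"rot": [0,0,0],"hand": 0}

```text
clock: 30.15
position: [461.1, -257.6, 19.3]
ee_rot: [1.0, 0.0, -0.0, -0.0]
contact_force: [-0.2, 0.1, -1.8]
gripper_width: 48.8
grasp_force: 62.4
```

Request:
servo_tool:
  motion:
    - {"travel": [0,0,0.003],"rot": [0,0,0],"hand": 0}
    - {"travel": [0,0,0],"rot": [0,0,0],"hand": 0}
    - {"travel": [0,0,0],"rot": [0,0,0],"hand": 0}

```text
clock: 30.4
position: [461.1, -257.7, 19.2]
ee_rot: [1.0, 0.0, 0.0, 0.0]
contact_force: [-1.1, 1.9, 4.3]
gripper_width: 48.9
grasp_force: 62.7
```

Request:
servo_tool:
  motion:
    - {"travel": [0,0,0],"rot": [0,0,0],"hand": 1}
    - {"travel": [0,0,0],"rot": [0,0,0],"hand": 1}
    - {"travel": [0,0,0],"rot": [0,0,0],"hand": 1}
    - {"travel": [0,0,0],"rot": [0,0,0],"hand": 1}
    - {"travel": [0,0,0],"rot": [0,0,0],"hand": 1}
    - {"travel": [0,0,-0.04],"rot": [0,0,0],"hand": 1}
    - {"travel": [0,0,-0.1],"rot": [0,0,0],"hand": 1}
    - {"travel": [0,0,-0.1],"rot": [0,0,0],"hand": 1}
    - {"travel": [0,0,-0.1],"rot": [0,0,0],"hand": 1}
    - {"travel": [0,0,-0.1],"rot": [0,0,0],"hand": 1}

```text
clock: 31.23
position: [461.0, -257.6, 130.5]
ee_rot: [1.0, 0.0, 0.0, 0.0]
contact_force: [0.4, 0.2, -0.4]
gripper_width: 85.4
grasp_force: 0.0
```

Request:
servo_tool:
  motion:
    - {"travel": [0,0.1,-0.1],"rot": [0,0,0],"hand": 1}
    - {"travel": [-0.04,0.1,-0.1],"rot": [0,0,0],"hand": 1}
    - {"travel": [-0.08,0.12,0],"rot": [0,0,0],"hand": 1}
    - {"travel": [-0.08,0.12,0],"rot": [0,0,0],"hand": 1}
    - {"travel": [-0.08,0.12,0],"rot": [0,0,0],"hand": 1}
    - {"travel": [-0.06,0.1,0],"rot": [0,0,0],"hand": 1}
    - {"travel": [-0.03,0.06,0],"rot": [0,0,0],"hand": 1}
    - {"travel": [0,0,0],"rot": [0,0,0],"hand": 1}
    - {"travel": [0,0,0],"rot": [0,0,0],"hand": 1}
    - {"travel": [0,0,0],"rot": [0,0,0],"hand": 1}

```text
clock: 32.07
position: [368.8, -437.2, 178.9]
ee_rot: [1.0, 0.0, 0.0, -0.0]
contact_force: [-0.2, -0.3, 0.3]
gripper_width: 85.5
grasp_force: 0.0
```

```bash
python3 - <<'E'
from h import *
im,d=snap('scene','s6.png');im,d=snap('top','t6.png');blobs(im)
E
```

```text
red area 382 rect [495. 205.] [29.9 15. ] fill 0.85 z9 [ 600.1 -429.2] z54 [ 593.7 -415. ] z7 [ 600.3 -429.9]
red area 1704 rect [210. 189.] [41.7 41.6] fill 0.98 z9 [629.3 140.2] z54 [621.9 132.4] z7 [629.7 140.5]
yellow area 1673 rect [268. 277.] [40.9 41.5] fill 0.99 z9 [454.9  22.7] z54 [454.2  19.4] z7 [454.9  22.8]
green area 1478 rect [164. 274.] [38.6 39.1] fill 0.98 z9 [461.6 226.5] z54 [460.6 215.3] z7 [461.6 227. ]
blue area 892 rect [410. 335.] [30.7 29.7] fill 0.98 z9 [ 343.7 -255.9] z54 [ 347.3 -248.4] z7 [ 343.5 -256.3]
blue area 308 rect [465. 290.] [28.5 15.5] fill 0.7 z9 [ 431.8 -365.4] z54 [ 432.  -353.6] z7 [ 431.8 -365.9]
blue area 1502 rect [410. 274.] [39.4 38.9] fill 0.98 z9 [ 461.4 -257.1] z54 [ 460.4 -249.6] z7 [ 461.4 -257.5]
blue area 154 rect [579. 110.] [66.8  2.4] fill 0.96 z9 [ 797.7 -607. ] z54 [ 783.7 -585.9] z7 [ 798.3 -607.9]
white area 932 rect [445. 464.] [30. 40.] fill 0.78 z9 [  98.2 -320.6] z54 [ 111.3 -310.5] z7 [  97.6 -321. ]
white area 902 rect [465. 424.] [24.7 44.1] fill 0.83 z9 [ 173.6 -360.4] z54 [ 183.8 -348.8] z7 [ 173.1 -360.9]
white area 3444 rect [591. 322.] [69.3 55.1] fill 0.9 z9 [ 368.9 -615.4] z54 [ 371.5 -593.9] z7 [ 368.8 -616.3]
white area 9138 rect [495. 306.] [ 89.3 142.4] fill 0.72 z9 [ 399.2 -425.2] z54 [ 400.6 -411.1] z7 [ 399.1 -425.8]
white area 1697 rect [355. 202.] [46. 46.] fill 0.8 z9 [ 605.5 -148.9] z54 [ 598.9 -145.5] z7 [ 605.8 -149. ]
white area 4698 rect [ 18. 199.] [99.8 58.4] fill 0.81 z9 [607.2 518.3] z54 [600.6 495.8] z7 [607.5 519.3]
white area 1150 rect [278. 127.] [42.6 32.7] fill 0.83 z9 [757.9   6.2] z54 [745.4   3.6] z7 [758.4   6.3]
white area 6248 rect [587. 108.] [95.1 68.1] fill 0.96 z9 [ 800.9 -624.7] z54 [ 786.8 -602.9] z7 [ 801.5 -625.7]
```

View pics/s6.png

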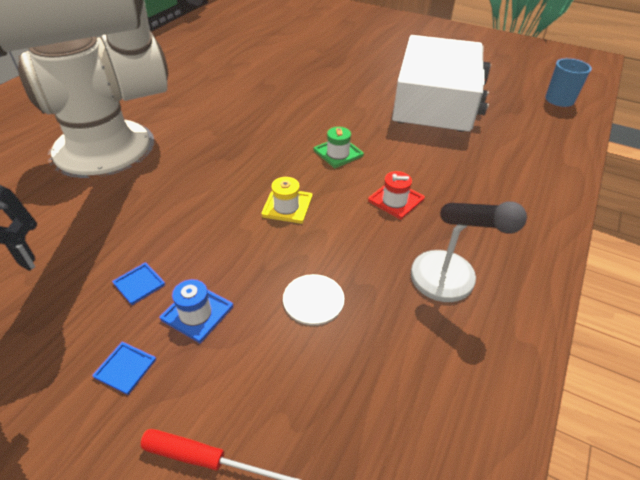

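View pics/t6.png

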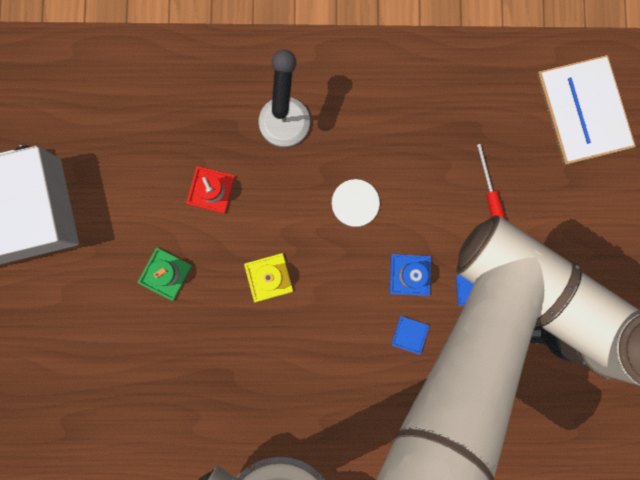

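All four lids now match their trays: green (338,148), yellow (287,198), red (397,190), blue (191,305). The mic hasn't moved. I'll check that the tins are flat and centred using depth.

```bash
python3 - <<'E'
from h import *
im,d=get_image('top');P=camera_params('top');K=np.array(P['camera_matrix']);R=np.array(P['R']);t=np.array(P['t'])
v,u=np.mgrid[:480,:640];X=(np.stack([(u-K[0,2])/K[0,0]*d,(v-K[1,2])/K[1,1]*d,d],-1)-t)@R
for n,c in dict(red=(629.3,140.2),yellow=(455,22.7),green=(461.6,226.5),blue=(461.4,-257.1)).items():
    m=(np.hypot(X[...,0]-c[0],X[...,1]-c[1])<45)&(X[...,2]>40)&(X[...,2]<75)
    p=X[m];z0=np.median(p[:,2]);q=p[abs(p[:,2]-z0)<6]
    for _ in range(3):
        A=np.c_[q[:,:2]-q[:,:2].mean(0),np.ones(len(q))];s,*_=np.linalg.lstsq(A,q[:,2],rcond=None);r=q[:,2]-A@s;q=q[abs(r)<max(1,2*r.std())]
    (cx,cy),rad=cv2.minEnclosingCircle(q[:,:2].astype(np.float32))
    print(n,len(q),'tilt',s[:2].round(3),'z',s[2].round(1),'off',np.round([cx-c[0],cy-c[1],rad],1))
E
```

```text
red 439 tilt [0.002 0.016] z 52.3 off [-0.4 -3.7 24.8]
yellow 468 tilt [-0.01  0.  ] z 52.7 off [-0.2 -3.4 24.9]
green 483 tilt [-0.006 -0.009] z 52.3 off [ 1.2 -3.6 25.1]
blue 460 tilt [0.004 0.008] z 52.9 off [-1.5 -3.9 25. ]
```

```bash
python3 - <<'E'
import cv2
a=cv2.imread('pics/s6.png');b=cv2.resize(a[260:350,150:250],None,fx=4,fy=4,interpolation=3);c=cv2.resize(a[120:220,260:360],(400,360),interpolation=3)
cv2.imwrite('pics/c6.png',cv2.hconcat([b,c]))
E
```

```text
(no output)
```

View pics/c6.png

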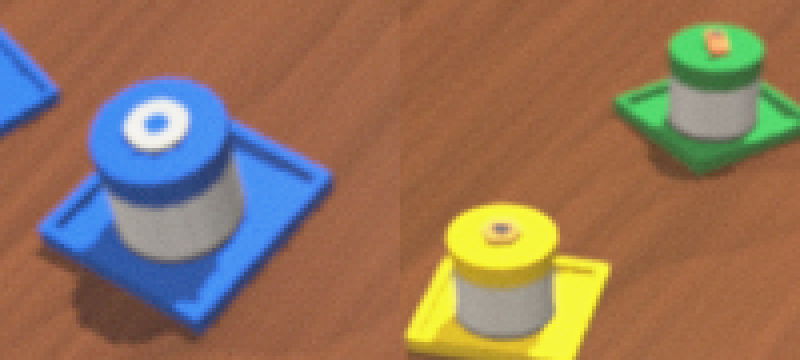

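The crop and the depth both show the tins flat on the tray floors, with tilt under 0.02 rad and within about 4 mm of centre.

```bash
python3 -c "from h import *; print(job_done())"
```

```text
the job is handed in; nothing more can be done
None
```

The job is handed in: each tin stands upright and flat in the tray of its own colour, the coaster is empty again, and the microphone stayed where it was, with about 32 s of the 134 s used.

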